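Clear the handle jig and hold its spring jaw open

TASK

Clear the finished wooden handle out of the jig: push the orange ejector slide away from the robot until the handle rolls over the lip and down into the catch tray, and let the ejector spring back home. Then take the red knob and pull the spring jaw open, towards the robot, until its yellow pointer stands within the width of the green mark, and finish while holding it there: the program ends with the gripper still holding the jaw open against its spring. Leave the tin, the whetstone and the carton around the jig where they are.

Things in the scene. Friction and masses are not known exactly. Their poses are not given: they have to be found in the camera images.
- jig: grey bench jig, fixed; base plate 14 mm thick, spanning x -155 to +175 and y -155 to +155 mm from the origin, which lies on the table. +x points away from the robot (turned up to 20 degrees), +y left. Left half, centred on y = 70 mm: ejector, cradle, ramp, catch tray. Right half, centred on y = -70 mm: spring jaw, and a blue fixed jaw 62 mm high at x 30 to 62. White scale strip along x at y = -139
- cradle (a point): middle of the cradle where the handle lies, on its steel deck 30 mm above the table, between the ejector's low steel blade and a lip 2 mm high, 8 to 11 mm in +x from here, behind which the ramp falls away; side walls 59 mm high at 58 mm either side. A blue ejector guide block 56 mm high and 50 mm wide stands 40 to 52 mm in -x from here
- tray (a point): middle of the catch tray's cork floor, 14 mm above the table, at the foot of the ramp; the tray is 38 mm long in the jig's x and 110 mm wide in y, far wall 40 mm high, side walls 48 mm. The handle stays in it once it has rolled down; lying there its origin is within 15 mm of this point along the jig's x
- ejector (a joint): ejector slide: 0 = home (out towards the robot), grows as it is pushed along the jig's +x, end stop 0.050 m. Spring return, about 3.5 N at home and 9 N at the end stop. Its blade meets the handle at once (within 4 mm), and the handle is over the lip from about 0.02 m on
- ejector_face (a point): middle of the near face (facing the jig's -x, the robot) of the ejector's upright orange paddle, 48 mm above the table. The paddle is 12 mm thick (x), 44 mm wide (y) and reaches from 18 to 62 mm above the table; this is the face to push on. The space in front of it is free
- jaw: spring jaw: steel slide with an upright red knob and, farther on, a dark jaw block (near face 55 mm in +x of the knob's axis, 28 mm thick, top 62 mm above the table). Slides along the jig's -x, at most 70 mm; starts closed; spring return, about 5 N closed and 10 N at 45 mm. Origin on the knob's axis 16 mm above the table, axes as the jig's
- knob_grip (a point): on the axis of the red knob, 58 mm above the table: the place to grip. The knob is an upright cylinder 20 mm in diameter, from 26 to 76 mm above the table, part of the jaw; free around it for 50 mm at that height
- pointer_tip (a point): tip of the yellow pointer, 3 mm wide, that sticks out of the jaw slide to the right (the jig's -y), 25 mm in +x and 57 mm in -y of the knob's axis. It moves with the jaw, just over the scale strip's edge
- mark: green mark on the white scale strip, 12 mm wide along the jig's x, 24 mm along y, 4 mm thick, fixed; it stands at another place on the scale each time, 28 to 50 mm in the jig's -x of the closed jaw's pointer. Origin at the centre of its underside, axes as the jig's
- finished_handle: finished tool handle, loose: wooden cylinder 28 mm in diameter, 76 mm long, with a brass ferrule 21 mm in diameter and 18 mm long at one end; lies across the jig (along its y) in the cradle. Origin on its axis at mid-length of the 94 mm
- rivet_tin: round tin, 60 mm in diameter, 75 mm high, standing beside the jig; origin at the centre of its underside; not to be moved
- whetstone: brick-red whetstone, 110 by 50 by 25 mm, lying beside the jig; origin at the centre of its underside; not to be moved
- blade_carton: small cardboard carton, 90 by 60 by 40 mm, beside the jig; origin at the centre of its underside; not to be moved

How it is judged:
By the outcome, as a careful person would: the job done as asked, in the order asked, and still so for the second after the job is handed in, while the arm keeps its last pose, push and grip.
It also fails if it takes over 42 s, if anything falls off the work surface, if the arm or the gripper's body presses on something with over 40 N, if the wrist force passes 120 N, or if a joint passes its speed limit or range.

ROBOT

A 6-joint arm with a two-finger parallel gripper is mounted at the origin on the work surface. World frame = base frame: x ahead of the robot, y to its left, z up, the work surface at z = 0. Lengths are in m, angles in rad, forces in N, time in s.
With the tool pointing down it reaches from about 0.35 to 0.85 m from the base axis. Payload 8.1 kg.
Tool frame: the origin (TCP) lies at the very end of the fingers, on their centre line; the grasp point (between the pads) lies 19 mm behind it; z points along the fingers, y is the line along which they close (so a half turn about z gives the same grasp; the last joint's range is limited). The gripper opens to 93 mm and grips with 3 to 60 N. Pads are 15 mm wide; open, the fingers measure 128 mm over their backs; the gripper's body (75 mm by 188 mm) begins 65 mm behind the grasp point.
Start: joints at [-1.266, 0.13, 1.488, -0, 1.523, -0.085], TCP at [0.228, -0.555, 0.219] pointing down, gripper open.
Joint ranges: [-2.96, 2.96], [-0.89, 2.26], [0.02, 2.5], [-1.34, 4.48], [0, 2.73], [-2.66, 2.66]. Speed limits (rad/s): [2.39, 2.39, 2.79, 3.14, 3.14, 3.14].

INTERFACE

Orientations are given as a unit quaternion [x, y, z, w].
In Python, from workcell import bot gives the robot as it stands. The module is installed in compiled form; this text tells all that it offers.
- The arm moves only by the tool send_rows, never from a script. Its argument "increments" is a list of rows, each an object of numbers: "tx", "ty", "tz": the shift along the tool's x, y, z in mm; "spin": the turn about the tool's z in degrees; "jaw": the opening, from 0 (shut) to 1 (fully open). In form: [{"tx": .., "ty": .., "tz": .., "spin": .., "jaw": ..}, ...]. A call has 1 to 10 rows; each row is the pose to reach, as a shift and turn from the pose commanded when the call began, along the tool's axes at that moment; what a row does not reach only later rows make up. A row lasts 1/8 s, in which the tool goes at most 62.5 mm and 10.7 degrees, less where a joint would pass 70% of its speed; a pose out of reach is approached as far as the arm can. A call with a gripper value outside its range is refused whole. The fingers move at their own pace and stop on an object; the grip force is fixed at half the most. Time passes only in rows, so rows that repeat a pose let the fingers close. It gives the time, the measured TCP pose, the force, the opening and the grip force at its end, in the units of the state.
- bot.get_obs(): the state, without advancing time (a new reading comes with each control period).
- bot.grab_frame(name): name is "scene" or "side" or "wrist"; returns a dict with "img" (420x560x3 uint8, red, green, blue), "range_z" (420x560 float32, m along the optical axis (not along the pixel's ray), 0 where there is no reading), "fx", "fy", "cx", "cy" (pixels), "k1" (the pictures are not rectified: a ray, as slopes to the right and down, at radius r is drawn at 1 + k1 r^2 times it, then the intrinsics apply), "rvec" (rotation vector, rad) and "tvec" (3), from world to camera coordinates, as OpenCV has them. Camera axes: x right, y down, z forward; pixel columns grow to the right and rows downward; lengths in m; the calibration is good to about 2 mm. A picture is of the moment at which its call begins.
- bot.job_done(): hands the job in; it is judged then, once.
The state is a dict: "t": time; "joint_pos": joint angles; "joint_velocities": joint speeds; "joint_torque": joint torques, N m; "tool_pos": TCP position; "tcp_rot": TCP orientation; "wrist_force": force on the tool from outside, world axes, zero at the start; "wrist_torque": the same for the moment, N m; "finger_gap": finger opening in m; "gripper_force": force on a finger pad.
Only numpy, scipy, OpenCV 4.12 (cv2) and the standard library are available. Lean on these libraries where they do the work, as an engineer would, in place of code of your own. Each camera call takes 0.05 s, during which the arm holds its last target. There are 200 camera calls.

## Working session

There is one attempt and no reset: what is moved stays moved. The work goes in short steps, Python scripts to look and compute and a tool call to move; the robot and the scene stay as the last step left them, time stands still between calls to the robot, and variables do not carry over. Pictures are saved under pics/ and viewed, at most 10 in all, crops included, and the job is handed in when it is done.

Besides the shell and the picture viewer there is one more tool, called after "Call:" by a JSON object that holds its "op" and its "data", one argument or row to a line. send_rows: Moves the arm, as the interface text tells. Its arguments: {"type":"object","properties":{"increments":{"type":"array"}},"required":["increments"]}

```bash
mkdir -p pics; cat > h.py <<'E'
import numpy as np, cv2
from workcell import bot
def grab(name, save=None):
    f=bot.grab_frame(name)
    if save: cv2.imwrite('pics/'+save, f['img'][:,:,::-1])
    return f
def world(f,uv,z=None):
    """pixels Nx2 -> world points, on plane z, or by depth if z None"""
    uv=np.atleast_2d(np.asarray(uv,float))
    d=np.c_[(uv[:,0]-f['cx'])/f['fx'],(uv[:,1]-f['cy'])/f['fy']]
    s=d.copy()
    for _ in range(20): s=d/(1+f['k1']*(s**2).sum(1,keepdims=True))
    R=cv2.Rodrigues(np.asarray(f['rvec'],float))[0]; t=np.asarray(f['tvec'],float).ravel()
    ray=np.c_[s,np.ones(len(s))]; C=-R.T@t; rw=ray@R
    if z is None:
        k=f['range_z'][uv[:,1].round().astype(int),uv[:,0].round().astype(int)]
    else: k=(z-C[2])/rw[:,2]
    return C+rw*k[:,None]
E
python3 - <<'E'
from h import *
a=grab('scene','scene.png');b=grab('side','side.png')
for f in(a,b):
    R=cv2.Rodrigues(np.array(f['rvec'],float))[0];print(-R.T@np.array(f['tvec']).ravel(),f['fx'],f['k1'])
print(bot.get_obs())
E
```

```text
[ 1.43355858 -0.19793527  0.75715912] 509.3767146710971 -0.0822791856268721
[0.01851725 0.59521776 0.60161316] 539.105477601011 0.014078087388432964
{'t': 0.1, 'joint_pos': array([-1.26639063e+00,  1.31128952e-01,  1.48914861e+00, -3.00956125e-05,
        1.52298298e+00, -8.53865396e-02]), 'joint_velocities': array([ 0.00045009, -0.00155797, -0.00130132, -0.00083893,  0.00142485,
        0.00063392]), 'joint_torque': array([ 8.43794023e-04, -5.61340857e+01, -4.93094230e+01,  7.69077614e-02,
        2.91172072e-02, -6.30232421e-05]), 'tool_pos': array([ 0.22786398, -0.55450378,  0.21767842]), 'tcp_rot': array([ 9.81067310e-01,  1.93665270e-01, -1.06082045e-04, -8.27302633e-04]), 'wrist_force': array([ 0.30328688, -0.04700923,  0.17539004]), 'wrist_torque': array([0.05321586, 0.0284676 , 0.0046682 ]), 'gripper_force': 0.0, 'finger_gap': 0.09300279212492162}
```

View pics/scene.png

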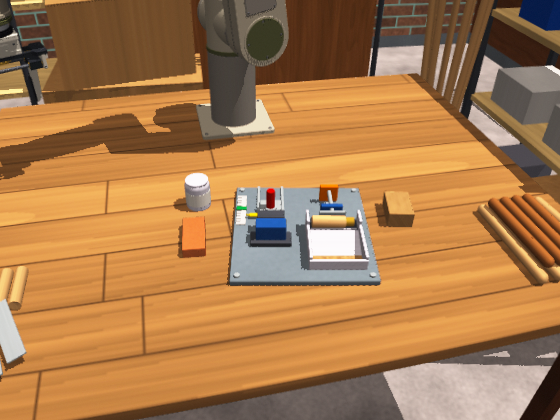

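View pics/side.png

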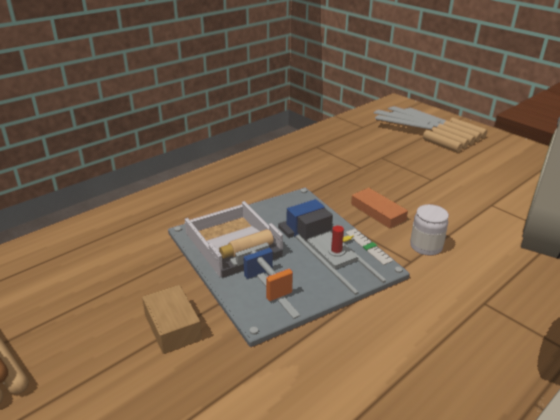

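The scene view shows the jig, with plate corners near (237,187), (356,187), (379,285) and (231,283). In the side view the orange paddle is at (280,285), the red knob at (337,240), the green mark at (369,246) and the yellow pointer at (347,239).

```bash
cat > m.py <<'E'
from h import *
def mask(f,lo,hi,box):
    h=cv2.cvtColor(f['img'],cv2.COLOR_RGB2HSV); m=cv2.inRange(h,lo,hi); k=np.zeros_like(m); x0,y0,x1,y1=box; k[y0:y1,x0:x1]=255
    v,u=np.nonzero(m&k); return np.c_[u,v]
E
python3 - <<'E'
from m import *
np.set_printoptions(precision=4,suppress=True)
a=grab('scene');b=grab('side')
c=world(a,[(237,187),(356,187),(379,285),(231,283)],.014);print('corners',c)
for p,q in((0,3),(1,2)): d=c[q]-c[p];print(np.degrees(np.arctan2(d[1],d[0])),np.linalg.norm(d))
for p,q in((0,1),(3,2)): d=c[q]-c[p];print(np.degrees(np.arctan2(-d[0],d[1]))if 0 else np.degrees(np.arctan2(d[1],d[0]))-90,np.linalg.norm(d))
for n,f,lo,hi,box in [('paddle side',b,(3,190,120),(14,255,255),(262,265,298,305)),('paddle scene',a,(3,190,120),(14,255,255),(315,180,342,205)),
 ('knob side',b,(170,150,60),(180,255,255),(325,220,350,260)),('knob scene',a,(170,150,60),(180,255,255),(255,180,285,215)),
 ('green side',b,(50,100,60),(85,255,255),(350,225,400,265)),('green scene',a,(50,100,60),(85,255,255),(225,195,255,225)),
 ('yel side',b,(22,150,120),(34,255,255),(335,225,365,250)),('yel scene',a,(22,150,120),(34,255,255),(240,200,265,225))]:
    u=mask(f,lo,hi,box)
    if not len(u): print(n,'none');continue
    w=world(f,u);print(n,len(u),u.min(0),u.max(0),u.mean(0),'med',np.median(w,0),'min',np.percentile(w,5,axis=0),'max',np.percentile(w,95,axis=0))
    z={'g':.018,'y':.019}.get(n[0])
    if z: print('   plane',world(f,[u.mean(0)],z))
    if n=='paddle side':
        # plane normal of face
        g=w[np.abs(w[:,2]-.042)<.018]; 
        l=cv2.fitLine(g[:,:2].astype(np.float32),cv2.DIST_HUBER,0,.001,.001).ravel();print('face line',l)
E
```

```text
corners [[ 0.3892 -0.0518  0.014 ]
 [ 0.45    0.2441  0.014 ]
 [ 0.7849  0.1727  0.014 ]
 [ 0.7165 -0.1178  0.014 ]]
-11.396649712988165 0.3338695508848721
-12.03206453398715 0.34246598102409054
-11.59881126309783 0.3020553914740864
-13.24809554084348 0.2984113982743717
paddle side none
paddle scene 177 [320 185] [338 200] [327.8644 192.5254] med [0.4961 0.1486 0.044 ] min [0.4908 0.1347 0.0247] max [0.5018 0.1717 0.0595]
knob side none
knob scene 2 [274 197] [274 199] [274. 198.] med [0.5066 0.0172 0.0541] min [0.5062 0.017  0.0512] max [0.507  0.0173 0.057 ]
green side 41 [364 243] [375 248] [369.4146 245.3902] med [ 0.4759 -0.0567  0.019 ] min [ 0.4721 -0.0659  0.0178] max [ 0.4812 -0.0456  0.0203]
   plane [[ 0.4771 -0.0576  0.018 ]]
green scene 38 [236 206] [246 209] [240.7368 207.7368] med [ 0.4811 -0.0581  0.0172] min [ 0.4712 -0.0678  0.0158] max [ 0.4857 -0.0461  0.0203]
   plane [[ 0.481  -0.0577  0.018 ]]
yel side 26 [343 237] [350 240] [346.1923 238.3077] med [ 0.5133 -0.0346  0.0247] min [ 0.5087 -0.0419  0.0236] max [ 0.5187 -0.0287  0.0267]
   plane [[ 0.5189 -0.0415  0.019 ]]
yel scene 38 [246 213] [257 216] [252.3421 214.4474] med [ 0.5188 -0.0363  0.024 ] min [ 0.5139 -0.0485  0.02  ] max [ 0.5627 -0.029   0.0605]
   plane [[ 0.5131 -0.0357  0.019 ]]
```

```bash
python3 - <<'E'
from m import *
np.set_printoptions(precision=4,suppress=True)
a=grab('scene');b=grab('side')
h=cv2.cvtColor(b['img'],cv2.COLOR_RGB2HSV);print(h[285,280],h[240,337],h[230,337])
yaw=np.radians(-12);X=np.array([np.cos(yaw),np.sin(yaw)]);Y=np.array([-X[1],X[0]]);O=np.array([.5754,.0639])
J=lambda w:np.c_[(w[:,:2]-O)@X,(w[:,:2]-O)@Y,w[:,2]]
for n,f,rng,box in [('paddle side',b,[(0,18)],(262,265,298,305)),('paddle scene',a,[(0,18)],(315,180,342,205)),('knob side',b,[(0,4),(172,180)],(325,220,350,260)),('knob scene',a,[(0,4),(172,180)],(260,180,285,215)),('handle side',b,[(8,24)],(215,225,275,258))]:
    u=np.vstack([mask(f,(l,130,40),(hh,255,255),box) for l,hh in rng]);w=world(f,u);j=J(w)
    print(n,len(u),'med',np.median(j,0),'5%',np.percentile(j,5,axis=0),'95%',np.percentile(j,95,axis=0))
    if 'paddle side' in n:
        g=w[(w[:,2]<.055)&(w[:,2]>.025)];l=cv2.fitLine(g[:,:2].astype(np.float32),cv2.DIST_HUBER,0,.001,.001).ravel();print('face line yaw',np.degrees(np.arctan2(l[1],l[0])),l[2:])
for n,f,lo,hi,box in [('green side',b,(50,100,60),(85,255,255),(350,225,400,265)),('green scene',a,(50,100,60),(85,255,255),(225,195,255,225)),('yel side',b,(22,150,120),(34,255,255),(335,225,365,250)),('yel scene',a,(22,150,120),(34,255,255),(240,200,265,225))]:
    u=mask(f,lo,hi,box);print(n,J(world(f,[u.mean(0)],.018 if n[0]=='g' else .0235)))
E
```

```text
[ 11 163 114] [  2 163 111] [  1 187 168]
paddle side 593 med [-0.1086  0.0737  0.0476] 5% [-0.1106  0.0536  0.025 ] 95% [-0.1018  0.0919  0.0629]
face line yaw 77.38612 [0.4851 0.1626]
paddle scene 402 med [-0.0979  0.0715  0.0323] 5% [-0.2106  0.0507 -0.0017] 95% [-0.0932  0.1109  0.0624]
knob side 238 med [-0.0694 -0.0644  0.061 ] 5% [-0.0736 -0.0727  0.0359] 95% [-0.0607 -0.06    0.0769]
knob scene 154 med [-0.0537 -0.0692  0.0589] 5% [-0.0613 -0.0763  0.0333] 95% [-0.0496 -0.0601  0.0772]
handle side 94 med [0.0055 0.1077 0.052 ] 5% [0.001  0.0991 0.0458] 95% [0.0127 0.1154 0.0555]
green side [[-0.0708 -0.139   0.018 ]]
green scene [[-0.0671 -0.1386  0.018 ]]
yel side [[-0.0382 -0.1108  0.0235]]
yel scene [[-0.0345 -0.1102  0.0235]]
```

Call:
{"op": "send_rows", "data": {
  "increments": [
    {"tx":40,"ty":-49,"tz":0,"spin":4,"jaw":0},
    {"tx":80,"ty":-98,"tz":0,"spin":8,"jaw":0},
    {"tx":120,"ty":-147,"tz":0,"spin":12,"jaw":0},
    {"tx":160,"ty":-196,"tz":0,"spin":16,"jaw":0},
    {"tx":200,"ty":-245,"tz":0,"spin":20,"jaw":0},
    {"tx":240,"ty":-294,"tz":0,"spin":24,"jaw":0},
    {"tx":280,"ty":-343,"tz":0,"spin":28,"jaw":0},
    {"tx":320,"ty":-392,"tz":0,"spin":31,"jaw":0},
    {"tx":360,"ty":-441,"tz":0,"spin":33,"jaw":0},
    {"tx":400,"ty":-490,"tz":0,"spin":34.5,"jaw":0}
  ]
}}

```text
t: 1.55
tool_pos: [0.41, 0.0451, 0.2191]
tcp_rot: [0.994, -0.106, 0.001, 0.0]
wrist_force: [1.4, -0.9, -0.3]
finger_gap: 0.0013
gripper_force: 0.0
```

Call:
{"op": "send_rows", "data": {
  "increments": [
    {"tx":5,"ty":-50,"tz":0,"spin":0,"jaw":0},
    {"tx":9,"ty":-90,"tz":0,"spin":0,"jaw":0},
    {"tx":9,"ty":-109,"tz":30,"spin":0,"jaw":0},
    {"tx":9,"ty":-109,"tz":60,"spin":0,"jaw":0},
    {"tx":9,"ty":-109,"tz":60,"spin":0,"jaw":0}
  ]
}}

```text
t: 2.17
tool_pos: [0.4393, 0.1475, 0.1562]
tcp_rot: [0.994, -0.106, -0.003, 0.001]
wrist_force: [-0.3, -0.4, 0.4]
finger_gap: 0.0005
gripper_force: 0.0
```

```bash
python3 - <<'E'
from m import *
w=grab('wrist','w1.png')
o=bot.get_obs();print(o['t'],o['tool_pos'],o['tcp_rot'],o['wrist_force'])
u=mask(w,(0,130,40),(18,255,255),(0,0,560,420));p=world(w,u);k=(p[:,2]>.03)&(p[:,2]<.065)
q=o['tcp_rot'];yw=2*np.arctan2(q[1],q[0]);X=np.array([np.cos(yw),np.sin(yw)]);Y=np.array([X[1],-X[0]])
d=p[k][:,:2]-o['tool_pos'][:2]
print(np.degrees(yw),k.sum(),np.percentile(d@X,[2,50,98]),np.percentile(d@Y,[2,50,98]))
E
```

```text
2.225 [0.44053771 0.14755949 0.15808347] [ 9.94379009e-01 -1.05872648e-01 -1.10645383e-03  3.79969308e-04] [ 1.05552744  0.04905848 -0.48153318]
-12.154900121719319 1950 [0.04200524 0.06050896 0.14979167] [-0.20998298 -0.02640779  0.11720271]
```

View pics/w1.png

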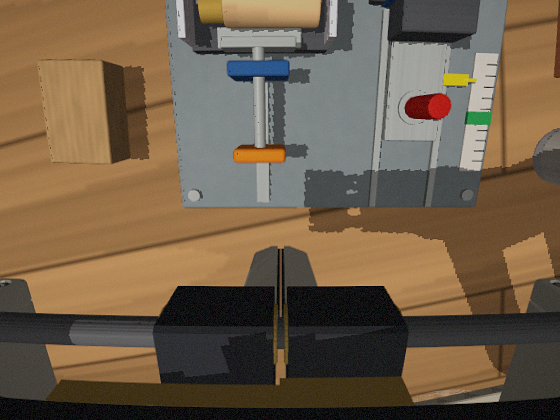

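The wrist view shows the paddle at (260,154), the knob top at (432,106), the mark at (480,118) and the pointer at (460,79). The jig looks aligned with the tool axes.

```bash
cat >> m.py <<'E'
def tool(o,p):
    q=o['tcp_rot'];yw=2*np.arctan2(q[1],q[0]);X=np.array([np.cos(yw),np.sin(yw)]);Y=np.array([X[1],-X[0]])
    d=p[:,:2]-o['tool_pos'][:2];return np.c_[d@X,d@Y,o['tool_pos'][2]-p[:,2]]*1e3
E
python3 - <<'E'
from m import *
np.set_printoptions(precision=1,suppress=True)
w=grab('wrist');o=bot.get_obs();print(o['tool_pos']*1e3)
P=mask(w,(5,130,40),(18,255,255),(225,140,295,170));print('paddle top', P.min(0),P.max(0),tool(o,world(w,[(234,P[:,1].max()),(285,P[:,1].max())],.062)),'near edge depth',tool(o,world(w,[(245,156),(260,156),(275,156)])))
G=mask(w,(50,100,60),(85,255,255),(455,100,500,135));print('mark',tool(o,world(w,[G.mean(0)],.018)),G.min(0),G.max(0))
Yl=mask(w,(22,150,120),(34,255,255),(435,65,485,95));print('ptr',tool(o,world(w,[Yl.mean(0)],.0235)),tool(o,world(w,[Yl.mean(0)])))
K=np.vstack([mask(w,(l,130,150),(h,255,255),(390,80,460,130)) for l,h in((0,4),(172,180))]);p=world(w,K);t=p[:,2]>.073
print('knob top',t.sum(),tool(o,world(w,[K[t].mean(0)],.076)),K[t].min(0),K[t].max(0))
for e in((183,207),(480,207)): print('plate corner',tool(o,world(w,[e],.014)))
E
```

```text
[441.5 147.6 159.4]
paddle top [234 146] [285 163] [[ 42.2 -38.5  97.4]
 [ 42.2   4.3  97.4]] near edge depth [[ 47.9 -29.2  98.6]
 [ 47.9 -16.6  98.2]
 [ 47.9  -4.   97.9]]
mark [[ 79.1 190.7 141.4]] [464 113] [490 126]
ptr [[112.4 161.6 135.9]] [[112.3 161.2 135.2]]
knob top 422 [[ 87.5 121.9  83.4]] [427  96] [449 119]
plate corner [[ -10.5 -100.9  145.4]]
plate corner [[-10.6 212.5 145.4]]
```

Call:
{"op": "send_rows", "data": {
  "increments": [
    {"tx":0,"ty":-17,"tz":40,"spin":0,"jaw":0},
    {"tx":0,"ty":-17,"tz":80,"spin":0,"jaw":0},
    {"tx":10,"ty":-17,"tz":119,"spin":0,"jaw":0},
    {"tx":20,"ty":-17,"tz":119,"spin":0,"jaw":0},
    {"tx":28,"ty":-17,"tz":119,"spin":0,"jaw":0},
    {"tx":36,"ty":-17,"tz":119,"spin":0,"jaw":0},
    {"tx":44,"ty":-17,"tz":119,"spin":0,"jaw":0},
    {"tx":52,"ty":-17,"tz":119,"spin":0,"jaw":0},
    {"tx":58,"ty":-17,"tz":119,"spin":0,"jaw":0},
    {"tx":62,"ty":-17,"tz":119,"spin":0,"jaw":0}
  ]
}}

```text
t: 3.52
tool_pos: [0.506, 0.1517, 0.041]
tcp_rot: [0.994, -0.106, -0.0, -0.0]
wrist_force: [-8.0, 2.3, 4.8]
finger_gap: 0.0006
gripper_force: 3.6
```

```bash
python3 - <<'E'
from m import *
a=grab('scene')
cv2.imwrite('pics/s2.png',cv2.resize(a['img'][170:295,215:395,::-1],None,fx=4,fy=4))
o=bot.get_obs();print(o['t'],o['tool_pos'],o['wrist_force'])
E
```

```text
3.575 [0.50635442 0.151643   0.04105177] [-6.08026565  2.92025015  5.29264769]
```

View pics/s2.png

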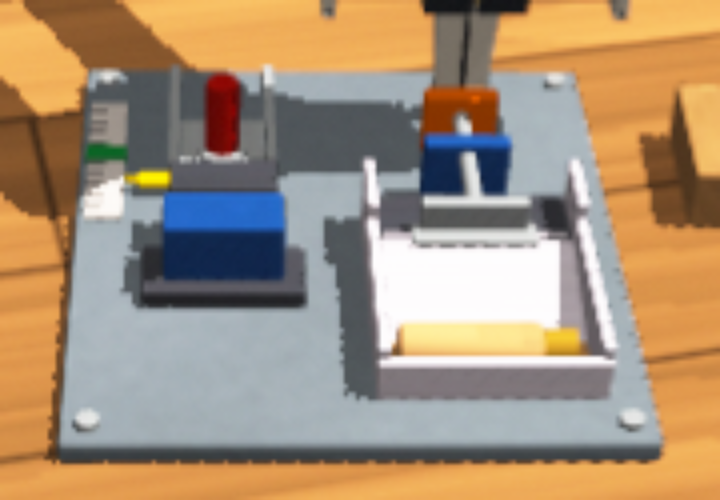

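The crop shows the handle lying in the tray against the far wall, at about (480,340). I'll back off so the ejector springs home, then go over the knob.

Call:
{"op": "send_rows", "data": {
  "increments": [
    {"tx":-15,"ty":0,"tz":0,"spin":0,"jaw":0},
    {"tx":-35,"ty":0,"tz":0,"spin":0,"jaw":0},
    {"tx":-55,"ty":0,"tz":0,"spin":0,"jaw":0},
    {"tx":-60,"ty":0,"tz":-40,"spin":0,"jaw":0},
    {"tx":-60,"ty":0,"tz":-90,"spin":0,"jaw":0},
    {"tx":-45,"ty":40,"tz":-110,"spin":0,"jaw":0.5},
    {"tx":-30,"ty":80,"tz":-110,"spin":0,"jaw":0.5},
    {"tx":-20,"ty":120,"tz":-110,"spin":0,"jaw":0.5},
    {"tx":-15,"ty":139,"tz":-110,"spin":0,"jaw":0.5},
    {"tx":-15,"ty":139,"tz":-110,"spin":0,"jaw":0.5}
  ]
}}

```text
t: 4.82
tool_pos: [0.4619, 0.0175, 0.1504]
tcp_rot: [0.994, -0.107, 0.001, 0.0]
wrist_force: [0.1, 0.7, -0.2]
finger_gap: 0.0444
gripper_force: 0.0
```

```bash
python3 - <<'E'
from m import *
np.set_printoptions(precision=1,suppress=True)
w=grab('wrist','w2.png');o=bot.get_obs();print(o['t'],o['tool_pos']*1e3,o['finger_gap'])
K=np.vstack([mask(w,(l,130,100),(h,255,255),(100,50,460,400)) for l,h in((0,4),(172,180))]);p=world(w,K);t=(p[:,2]>.072)&(p[:,2]<.08)
print('knob top',t.sum(),tool(o,world(w,[K[t].mean(0)],.076)),K[t].min(0),K[t].max(0))
G=mask(w,(50,100,60),(85,255,255),(250,20,500,400));print('mark',len(G),tool(o,world(w,[G.mean(0)],.018)),G.min(0),G.max(0))
Yl=mask(w,(22,150,120),(34,255,255),(250,20,485,400));p=world(w,Yl);k=(p[:,2]>.015)&(p[:,2]<.03)&(np.hypot(*(p[:,:2]-o['tool_pos'][:2]).T)<.15);print('ptr',k.sum(),tool(o,world(w,[Yl[k].mean(0)],.0235)))
E
```

```text
4.875 [461.8  18.4 150.3] 0.04559240634525286
knob top 442 [[41.1  0.6 74.3]] [268 159] [292 182]
mark 305 [[ 32.3  69.5 132.3]] [339 164] [364 175]
ptr 313 [[ 65.8  39.4 126.8]]
```

View pics/w2.png

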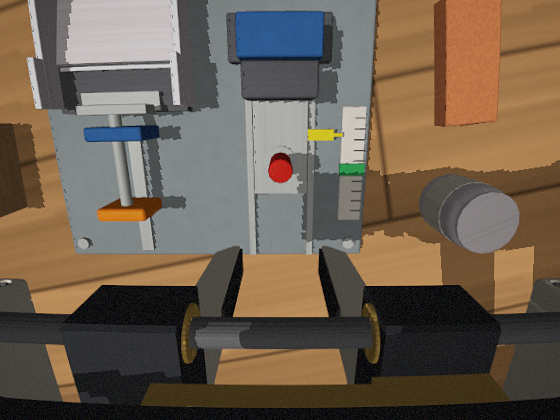

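The ejector is back home at (130,209). The knob top is at (280,170), the pointer at (322,134) and the mark at (351,169), so the pull is about 33.5 mm.

Call:
{"op": "send_rows", "data": {
  "increments": [
    {"tx":20,"ty":0.5,"tz":0,"spin":0,"jaw":0.5},
    {"tx":41,"ty":0.5,"tz":10,"spin":0,"jaw":0.5},
    {"tx":41,"ty":0.5,"tz":40,"spin":0,"jaw":0.5},
    {"tx":41,"ty":0.5,"tz":75,"spin":0,"jaw":0.5},
    {"tx":41,"ty":0.5,"tz":100,"spin":0,"jaw":0.5},
    {"tx":41,"ty":0.5,"tz":111,"spin":0,"jaw":0.5},
    {"tx":41,"ty":0.5,"tz":111,"spin":0,"jaw":0},
    {"tx":41,"ty":0.5,"tz":111,"spin":0,"jaw":0},
    {"tx":41,"ty":0.5,"tz":111,"spin":0,"jaw":0},
    {"tx":41,"ty":0.5,"tz":111,"spin":0,"jaw":0}
  ]
}}

```text
t: 6.12
tool_pos: [0.5026, 0.0088, 0.0399]
tcp_rot: [0.994, -0.106, 0.001, 0.0]
wrist_force: [-1.4, -3.1, 5.7]
finger_gap: 0.0196
gripper_force: 30.0
```

Gripped at 19.6 mm opening with 30 N. Next is the pull.

Call:
{"op": "send_rows", "data": {
  "increments": [
    {"tx":-6,"ty":0,"tz":0,"spin":0,"jaw":0},
    {"tx":-12,"ty":0,"tz":0,"spin":0,"jaw":0},
    {"tx":-18,"ty":0,"tz":0,"spin":0,"jaw":0},
    {"tx":-24,"ty":0,"tz":0,"spin":0,"jaw":0},
    {"tx":-30,"ty":0,"tz":0,"spin":0,"jaw":0},
    {"tx":-33.5,"ty":0,"tz":0,"spin":0,"jaw":0},
    {"tx":-33.5,"ty":0,"tz":0,"spin":0,"jaw":0},
    {"tx":-33.5,"ty":0,"tz":0,"spin":0,"jaw":0}
  ]
}}

```text
t: 7.12
tool_pos: [0.4712, 0.0155, 0.0399]
tcp_rot: [0.994, -0.106, 0.003, 0.0]
wrist_force: [7.9, -5.6, -2.0]
finger_gap: 0.0196
gripper_force: 30.0
```

```bash
python3 - <<'E'
from m import *
np.set_printoptions(precision=1,suppress=True)
w=grab('wrist');a=grab('scene');o=bot.get_obs();print(o['t'],o['tool_pos']*1e3,o['finger_gap'],o['wrist_force'])
for n,f,b in(('w',w,(250,0,500,400)),('s',a,(225,190,265,225))):
    G=mask(f,(50,100,60),(85,255,255),b);Yl=mask(f,(22,150,120),(34,255,255),b);p=world(f,Yl);k=(p[:,2]>.012)&(p[:,2]<.032)&(np.hypot(*(p[:,:2]-o['tool_pos'][:2]).T)<.15)
    print(n,len(G),k.sum());
    if len(G):
        print('mark',tool(o,world(f,[G.mean(0)],.018)),G.min(0),G.max(0))
    if k.any():print('ptr',tool(o,world(f,[Yl[k].mean(0)],.0235)),Yl[k].min(0),Yl[k].max(0))
c=w['img'][:,:,::-1]
s=cv2.resize(a['img'][180:235,220:290,::-1],(560,440))
cv2.imwrite('pics/f.png',s);cv2.imwrite('pics/fw.png',c)
E
```

```text
7.225 [471.2  15.5  39.9] 0.019018977570264314 [ 7.2 -6.2 -2.1]
w 654 643
mark [[22.9 69.1 21.9]] [369 204] [408 221]
ptr [[23.7 38.6 16.4]] [321 206] [372 221]
s 37 26
mark [[25.1 69.2 21.9]] [236 206] [246 209]
ptr [[25.  40.9 16.4]] [247 205] [257 207]
```

View pics/fw.png

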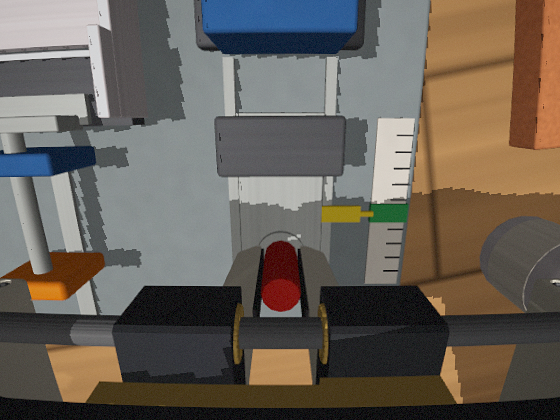

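View pics/f.png

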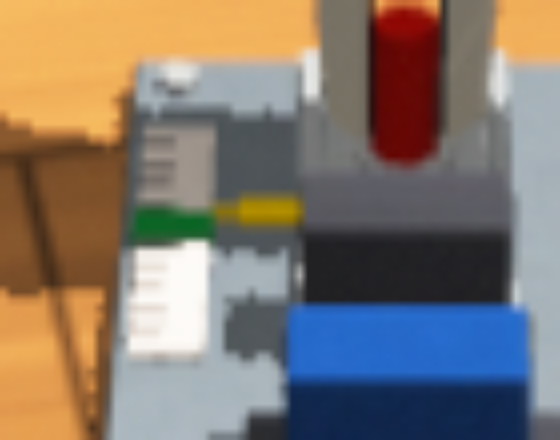

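Both views put the pointer tip in the middle of the green mark: wrist at (370,214), scene crop at (218,213). I'll hold for a second to check nothing creeps, then hand in.

Call:
{"op": "send_rows", "data": {
  "increments": [
    {"tx":0,"ty":0,"tz":0,"spin":0,"jaw":0},
    {"tx":0,"ty":0,"tz":0,"spin":0,"jaw":0},
    {"tx":0,"ty":0,"tz":0,"spin":0,"jaw":0},
    {"tx":0,"ty":0,"tz":0,"spin":0,"jaw":0},
    {"tx":0,"ty":0,"tz":0,"spin":0,"jaw":0},
    {"tx":0,"ty":0,"tz":0,"spin":0,"jaw":0},
    {"tx":0,"ty":0,"tz":0,"spin":0,"jaw":0},
    {"tx":0,"ty":0,"tz":0,"spin":0,"jaw":0}
  ]
}}

```text
t: 8.22
tool_pos: [0.4712, 0.0155, 0.0399]
tcp_rot: [0.994, -0.106, 0.003, 0.0]
wrist_force: [7.9, -5.1, -1.4]
finger_gap: 0.0197
gripper_force: 30.0
```

```bash
python3 - <<'E'
from m import *
w=grab('wrist');o=bot.get_obs()
for lo,hi,b,z in(((50,100,60),(85,255,255),(360,190,415,240),.018),((22,150,120),(34,255,255),(318,190,380,240),.0235)):
    print(tool(o,world(w,[mask(w,lo,hi,b).mean(0)],z)))
d=abs(np.diff([tool(o,world(w,[mask(w,lo,hi,b).mean(0)],z))[0,0] for lo,hi,b,z in(((50,100,60),(85,255,255),(360,190,415,240),.018),((22,150,120),(34,255,255),(318,190,380,240),.0235))]))[0]
print(d,o['wrist_force'],o['gripper_force'])
if d<2.5: print(bot.job_done())
E
```

```text
[[22.89667253 69.14228529 21.92377961]]
[[23.7508623  38.70846453 16.42377961]]
0.8541897662947378 [ 7.74821569 -5.41145415 -0.96169893] 29.99984085559845
the job is handed in; nothing more can be done
None
```

The job is handed in after about 8 s: the handle is in the catch tray, the ejector sprang back home, and the gripper is holding the jaw open with the pointer about 1 mm from the centre of the green mark.

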